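# Prop the case lid and weight the sheet

### The arm

A 7-joint arm with a two-finger parallel gripper is mounted at the origin on the work surface. World frame = base frame: x ahead of the robot, y to its left, z up, the work surface at z = 0. Lengths are in m, angles in rad, forces in N, time in s.
With the tool pointing down it reaches from about 0.4 to 0.85 m from the base axis. Payload 4.5 kg.
Tool frame: the origin (TCP) lies on the centre line of the jaws, within the pads' length; the fingertips stand 17 mm ahead of it and the grasp point (between the pads) lies 2 mm behind it (r.tip_reach is the distance from the TCP to the fingertips, in m); z points along the fingers, y is the line along which they close (so a half turn about z gives the same grasp; the last joint's range is limited). The gripper opens to 88 mm and grips with 3 to 60 N. Pads are 18 mm wide; open, the fingers measure 123 mm over their backs; the gripper's body (75 mm by 187 mm) begins 45 mm behind the grasp point.
Start: joints at [1.296, 0.689, -0.195, 1.565, 0.157, 0.902, -0.215], TCP at [0.19, -0.595, 0.218] pointing down, gripper open.
Joint ranges: [-3.01, 3.01], [-0.46, 2.08], [-1.47, 1.51], [0.13, 2.56], [-1, 4.14], [0.04, 2.09], [-2.66, 2.66]. Speed limits (rad/s): [2.57, 2.57, 3.14, 3.14, 3.14, 3.14, 3.14].

### API

Orientations are given as a unit quaternion [x, y, z, w].
In Python, from plant import r gives the robot as it stands.
- The arm moves only by the tool step_arm, never from a script. Its argument "steps" is a list of rows, each a list of 7 numbers: the shift along the tool's x, y, z in cm, then the turn, a rotation vector about the tool's x, y, z in degrees, then the gripper's target within -1 to 1 (shut at 1, half-way at 0, fully open at -1). A call has 1 to 8 rows; each row shifts and turns the commanded pose from where the row before left it, along the tool's axes as they then stand; what a row does not reach is not made up. A row lasts 1/8 s, in which the tool goes at most 62.5 mm and 10.7 degrees, less where a joint would pass 70% of its speed; a pose out of reach is approached as far as the arm can. A call with a gripper value outside its range is refused whole. The fingers move at their own pace and stop on an object; "force" is the grip in N (left out, the last holds). Time passes only in rows, so rows that do not move let the fingers close. It gives the time, the measured TCP pose, the force, the opening and the grip force at its end, in the units of the state.
- r.get_state(): the state, without advancing time (a new reading comes with each control period).
- r.snapshot(name): name is "scene" or "top"; returns a dict with "pixels" (480x640x3 uint8, red, green, blue), "fx", "fy", "cx", "cy" (pixels), "dist_coeffs" ([k1, k2, p1, p2, k3] as OpenCV has them; the pictures are not rectified), "cam_to_world" (4x4, takes a point from camera to world coordinates). Camera axes: x right, y down, z forward; pixel columns grow to the right and rows downward; lengths in m; the calibration is good to about 2 mm. A picture is of the moment at which its call begins. There is no depth.
- r.finish_job(): hands the job in; it is judged then, once.
The state is a dict: "clock": time; "q": joint angles; "qd": joint speeds; "joint_torque": joint torques, N m; "tool_pos": TCP position; "eef_rot": TCP orientation; "contact_force": force on the tool from outside, world axes, zero at the start; "moment": the same for the moment, N m; "opening": opening from 0.0 (shut) to 1.0 (fully open); "finger_force": force on a finger pad.
Only numpy, scipy, OpenCV 4.12 (cv2) and the standard library are available. Lean on these libraries where they do the work, as an engineer would, in place of code of your own. Each camera call takes 0.05 s, during which the arm holds its last target. There are 200 camera calls.

### The job

Raise the lid of the wooden case, swing its prop stay fully up and lower the lid gently until it rests on the stay. Then take the paperweight out from under the propped lid and set it down flat in the middle of the gold-bordered sheet beside the case, lying along the sheet's long side. Do not let the lid slam or drop the weight, leave the lid propped and leave the ink pot and the other things on the table where they are.

Things in the scene. Friction and masses are not known exactly. Their poses are not given: they have to be found in the camera images.
- case: Low open-topped wooden case fixed to the table, 160 (x) x 230 (y) x 60 mm high, walls and floor 5 mm. Origin: centre of its underside; x points away from the robot side to the hinge side, y to the side that carries the stay, z up. A low rib (top 19 mm above the table) parts the inside into two bays, +y and -y; one holds the paperweight, the other the ink pot, both in the front part of the case (35 mm in front of its centre).
- lid (a joint): Hinge angle of the wooden lid (rad): 0 closed, grows as its front edge rises; stop at 1.75, where it leans back a little past upright and stays by itself. The hinge has little friction: below about 1.48 rad the lid (0.35 kg, 165 mm deep, 8 mm thick) falls shut unless held or propped. Propped on the stay it rests at about 1.12 rad.
- lid_hinge (a point): Point on the lid's hinge line, midway along it (case frame x 80, y 0, z 61 mm). The lid's underside passes through the hinge line; the axis is parallel to the case's y.
- lid_handle (a point): Middle of the lid's handle: a round steel bar 10 mm thick and 100 mm long, parallel to the hinge, held 40 mm in front of the lid's free edge in the lid's plane (205 mm from the hinge line). Gripped across, the bar turns freely between the fingers, so a gripper pointing straight down can follow the whole arc.
- lid_catch (a point): Inner corner of the steel catch block (12 x 22 mm, 15 mm proud) on the lid's underside at the lid's +y edge, which overhangs the case wall by 25 mm; 128 mm from the hinge line. The propped lid bears on the stay's cross bar with this corner: the bar lies against the lid's underside, on the hinge side of the block. The stay must stand within about 0.05 rad of its stop for the block to pass over the bar.
- stay (a joint): Angle of the prop stay (rad): 0 lying forward (its cross bar towards the robot side), grows as it swings up about an axis parallel to the case's y; stop at 1.71, just past upright, where it stands by itself (past about 1.61 it leans over to the stop by its own weight). The lid pushes it forward a little, to about 1.63, as it takes the load.
- stay_pivot (a point): Pivot of the stay on the outside of the case's +y wall (case frame x 15, y 127, z 37 mm).
- stay_grip (a point): Grip point on the stay's cross bar: the stay is an L-shaped steel rod, its arm 133 mm long from the pivot, its free end bent outwards as a round cross bar 10 mm thick parallel to the case's y, which reaches 88 mm outwards (+y) from the arm. The grip point is 55 mm out from the arm, 133 mm from the pivot axis. The rod weighs 0.09 kg and turns freely.
- weight: Paperweight: flat steel bar 30 (x) x 80 (y) x 14 mm with an upright wooden cylinder on its middle as a grip, 22 mm in diameter, 34 mm tall (whole height 48 mm). 0.25 to 0.45 kg. Origin: centre of its underside.
- inkpot: Closed round glass ink pot with a black cap, 44 mm in diameter, 42 mm high, in the other bay of the case. Origin: centre of its underside. Leave it alone.
- sheet: White mounted sheet with a gold border (the only bordered one; the larger piles of paper are blank), fixed to the table, 150 (x) x 210 (y) x 4 mm: its long side is its y. Border strips 5 mm wide, 7 mm in from the edges. Origin: centre of its underside.
- marker: Slim marker, 18 mm thick, 135 mm long along its x, lying on the table. Origin: middle of its underside. Leave it alone.
- fatmarker: Thick marker, 26 mm thick, 140 mm long along its x, lying on the table. Origin: middle of its underside. Leave it alone.
- phone: Black phone, 75 x 150 x 9 mm, lying on the table. Origin: centre of its underside. Leave it alone.

How it is judged:
By the outcome, as a careful person would: the job done as asked, in the order asked, and still so for the second after the job is handed in, with the robot touching nothing.
It also fails if it takes over 72 s, if anything falls off the work surface, if the arm or the gripper's body presses on something with over 40 N, if the wrist force passes 120 N, or if a joint passes its speed limit or range.

## Working session

There is one attempt and no reset: what is moved stays moved. The work goes in short steps, Python scripts to look and compute and a tool call to move; the robot and the scene stay as the last step left them, time stands still between calls to the robot, and variables do not carry over. Pictures are saved under pics/ and viewed, at most 10 in all, crops included, and the job is handed in when it is done.

Besides the shell and the picture viewer there is one more tool, called after "Request:" as a command line: name --pt "numbers of a row" for each row, then --argument value for the rest. step_arm: Moves the arm, as the interface text tells. Its arguments: {"type":"object","properties":{"steps":{"type":"array","items":{"type":"array","items":{"type":"number"}}},"force":{"type":"number"}},"required":["steps"]}

```bash
mkdir -p pics; ls; python3 - <<'E'
from plant import r
import cv2,pickle
for n in("scene","top"):
    s=r.snapshot(n);pickle.dump(s,open(f"{n}0.pkl","wb"));cv2.imwrite(f"pics/{n}0.png",s["pixels"][:,:,::-1].copy())
    print(n,s["fx"],s["cx"],s["cy"],s["dist_coeffs"],s["cam_to_world"])
st=r.get_state();print(st["tool_pos"],st["eef_rot"],st["clock"],r.tip_reach)
E
```

```text
pics
scene 564.9462619756436 309.51129297084276 244.12858315810658 [-0.11650976  0.          0.          0.          0.        ] [[ 0.89490531  0.25078714 -0.36912099  0.94508533]
 [ 0.44614053 -0.52161159  0.72724135 -0.82371361]
 [-0.01015501 -0.81549198 -0.57867928  0.73429501]
 [ 0.          0.          0.          1.        ]]
top 449.3082492828618 313.74839440811064 239.64974137319211 [-0.09498732  0.          0.          0.          0.        ] [[-0.00793293 -0.99733082  0.07258311  0.44978195]
 [-0.99994619  0.00742665 -0.00724248 -0.0158552 ]
 [ 0.0066841  -0.07263666 -0.99733607  0.92201074]
 [ 0.          0.          0.          1.        ]]
[ 0.18968616 -0.59488504  0.21688621] [ 9.88101688e-01  1.53799790e-01 -1.98800751e-04 -8.00110632e-04] 0.1 0.017
```

View pics/scene0.png

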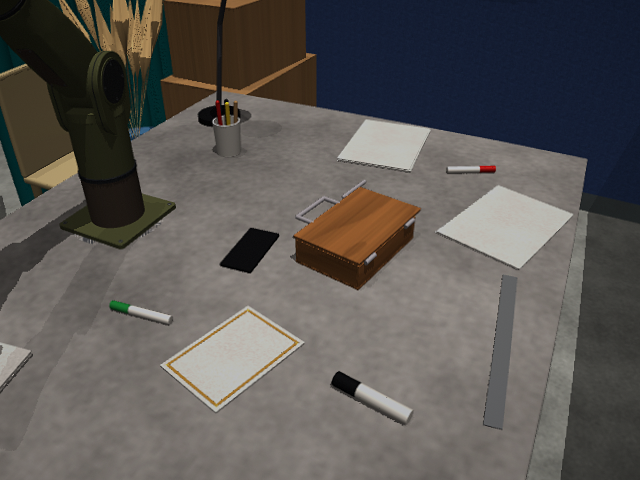

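View pics/top0.png

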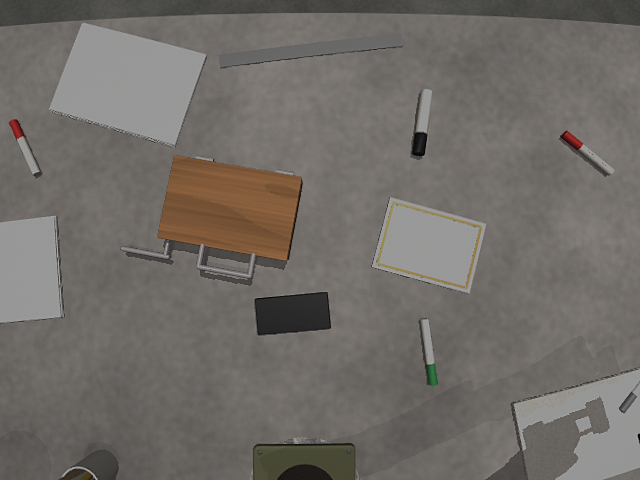

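The top view shows the lid with corners at about (175,157), (301,177), (288,258) and (159,237). The handle bar runs along (199,267)-(251,276) and the stay's cross bar along (122,248)-(168,257). The sheet is centred at about (429,245), the phone at (292,313), and the case's hinge is on the far side.

```bash
cat > h.py <<'E'
import numpy as np,cv2,pickle
from scipy.spatial.transform import Rotation as R
def ray(s,px):
    K=np.array([[s["fx"],0,s["cx"]],[0,s["fy"],s["cy"]],[0,0,1]])
    p=cv2.undistortPoints(np.array(px,float).reshape(-1,1,2),K,np.array(s["dist_coeffs"])).reshape(-1,2)
    T=np.array(s["cam_to_world"]);d=np.c_[p,np.ones(len(p))]@T[:3,:3].T
    return T[:3,3],d
def plane(s,px,z):
    o,d=ray(s,px);return o+d*((z-o[2])/d[:,2])[:,None]
def proj(s,P):
    K=np.array([[s["fx"],0,s["cx"]],[0,s["fy"],s["cy"]],[0,0,1]])
    T=np.linalg.inv(np.array(s["cam_to_world"]))
    return cv2.projectPoints(np.array(P,float).reshape(-1,1,3),cv2.Rodrigues(T[:3,:3])[0],T[:3,3],K,np.array(s["dist_coeffs"]))[0].reshape(-1,2)
def quad(m):
    c=max(cv2.findContours(m.astype(np.uint8),0,2)[0],key=cv2.contourArea)
    h=cv2.convexHull(c)
    for e in np.arange(1,20,.5):
        a=cv2.approxPolyDP(h,e,True)
        if len(a)<=4:break
    return a.reshape(-1,2),cv2.minAreaRect(c)
E
python3 - <<'E'
from h import *
np.set_printoptions(precision=4,suppress=True)
s=pickle.load(open("top0.pkl","rb"));im=s["pixels"];hsv=cv2.cvtColor(im,cv2.COLOR_RGB2HSV)
H,S,V=cv2.split(hsv)
m=(S>90)&(H<20)&(V>50);m[:140]=0;m[280:]=0;m[:,:140]=0;m[:,320:]=0
q,b=quad(m);print("lid",q.tolist());P=plane(s,q,.069);print(P)
b=cv2.boxPoints(b);B=plane(s,b,.069);print("box",B,np.linalg.norm(B-np.roll(B,1,0),axis=1))
m=(V>150)|((S>90)&(V>100));m[:190]=0;m[300:]=0;m[:,:365]=0;m[:,495:]=0
q,b=quad(m);print("sheet",q.tolist());P=plane(s,cv2.boxPoints(b),.004);print(P,P.mean(0),np.linalg.norm(P-np.roll(P,1,0),axis=1))
sh=P
# bars: bright low-sat pixels
for nm,(x0,x1,y0,y1),z in(("handle",(190,262,262,282),.065),("stay",(118,166,240,262),.037)):
    mm=np.zeros_like(V,bool);mm[y0:y1,x0:x1]=(V[y0:y1,x0:x1]>125)&(S[y0:y1,x0:x1]<60)
    c=max(cv2.findContours(mm.astype(np.uint8),0,2)[0],key=cv2.contourArea);bx=cv2.boxPoints(cv2.minAreaRect(c))
    print(nm,bx.tolist(),plane(s,bx,z),plane(s,bx,z).mean(0))
E
python3 -c "
import cv2
i=cv2.imread('pics/top0.png')[140:300,100:320];cv2.imwrite('pics/c1.png',cv2.resize(i,None,fx=3.5,fy=3.5))"
```

```text
lid [[174, 156], [300, 177], [287, 259], [158, 237]]
[[0.6775 0.2493 0.069 ]
 [0.6331 0.0035 0.069 ]
 [0.4754 0.029  0.069 ]
 [0.5192 0.2773 0.069 ]]
box [[ 0.5186  0.2797  0.069 ]
 [ 0.6827  0.2534  0.069 ]
 [ 0.6324 -0.0025  0.069 ]
 [ 0.4713  0.0274  0.069 ]] [0.2568 0.1662 0.2608 0.1639]
sheet [[485, 225], [468, 292], [372, 266], [390, 197]]
[[ 0.4616 -0.1394  0.004 ]
 [ 0.6041 -0.1811  0.004 ]
 [ 0.5476 -0.3858  0.004 ]
 [ 0.4047 -0.3409  0.004 ]] [ 0.5045 -0.2618  0.004 ] [0.2094 0.1485 0.2123 0.1498]
handle [[197.0, 262.0], [252.0, 262.0], [252.0, 276.0], [197.0, 276.0]] [[0.4709 0.2018 0.065 ]
 [0.4703 0.0961 0.065 ]
 [0.4436 0.096  0.065 ]
 [0.4441 0.2016 0.065 ]] [0.4572 0.1489 0.065 ]
stay [[121.0, 247.0], [165.0, 247.0], [165.0, 257.0], [121.0, 257.0]] [[0.5023 0.3639 0.037 ]
 [0.5017 0.2738 0.037 ]
 [0.4818 0.2735 0.037 ]
 [0.4823 0.3635 0.037 ]] [0.492  0.3187 0.037 ]
```

View pics/c1.png

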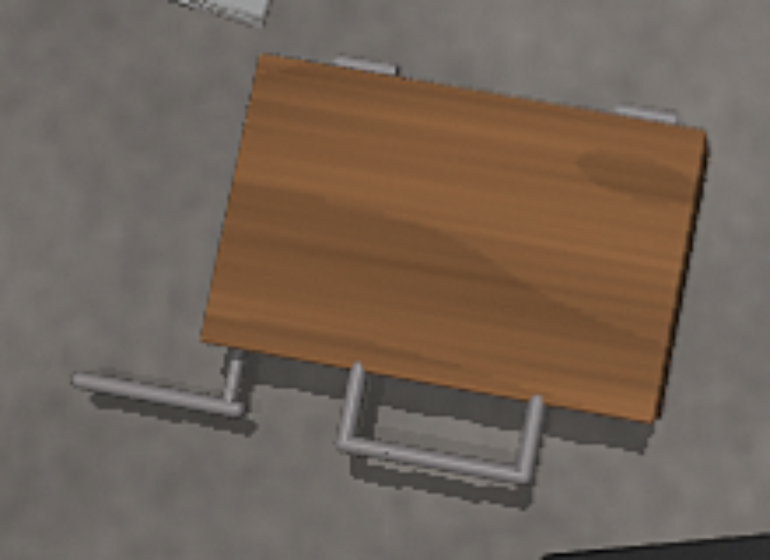

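The crop gives the handle bar ends at full-image (198,267) and (251,276), and the stay's cross bar from (121,248) to (168,257). Next I compute the case frame and check it against the scene view.

```bash
cat >> h.py <<'E'
def frame(o,yaw):
    T=np.eye(4);T[:3,:3]=R.from_euler('z',yaw,degrees=True).as_matrix();T[:2,3]=o;return T
def rel(st,tgt,Rt=None):
    "shift in tool axes cm, rotvec deg"
    R0=R.from_quat(st["eef_rot"]);d=R0.inv().apply(np.array(tgt)-st["tool_pos"])*100
    return np.round(d,2), None if Rt is None else np.round((R0.inv()*R.from_matrix(Rt)).as_rotvec(degrees=True),1)
E
python3 - <<'E'
from h import *
from plant import r
np.set_printoptions(precision=4,suppress=True)
s=pickle.load(open("top0.pkl","rb"));c=pickle.load(open("scene0.pkl","rb"))
h=plane(s,[(198,267),(250.9,276)],.065);t=plane(s,[(120.9,248.3),(168,256.9)],.037)
yaw=lambda a,b:np.degrees(np.arctan2(-(a-b)[0],(a-b)[1]))
print(h,yaw(h[0],h[1]),np.linalg.norm(h[0]-h[1]));print(t,yaw(t[0],t[1]),np.linalg.norm(t[0]-t[1]))
w=-10.1;L=frame((0,0),w)[:3,:3]
hm=h.mean(0);o1=hm-L@[-.125,0,.065]
o2=t[1]-L@[-.118,.127,.037]
lid=plane(s,[[174,156],[300,177],[287,259],[158,237]],.069)
print("origin from handle",o1,"from stay corner",o2)
o=(o1+o2)/2
print("lid corners in case",(lid-[*o[:2],0])@L)
P=np.array([[-.125,.05,.065],[-.125,-.05,.065],[-.118,.127,.037],[-.118,.215,.037],[-.085,.14,.069],[-.085,-.115,.069],[.08,-.115,.069],[.08,.14,.069]])
W=P@L.T+[*o[:2],0];print(proj(c,W),proj(s,W))
E
```

```text
[[0.4613 0.1998 0.065 ]
 [0.4436 0.0981 0.065 ]] -9.865559374922796 0.10321141620296698
[[0.4997 0.3641 0.037 ]
 [0.482  0.2674 0.037 ]] -10.368530921614763 0.09830836752100128
origin from handle [0.5755 0.1271 0.    ] from stay corner [0.5759 0.1217 0.    ]
lid corners in case [[ 0.0783  0.1408  0.069 ]
 [ 0.0777 -0.109   0.069 ]
 [-0.082  -0.1115  0.069 ]
 [-0.0825  0.1407  0.069 ]]
[[321.9021 197.8621]
 [295.4487 216.764 ]
 [342.6656 195.4947]
 [362.0107 181.1884]
 [357.5157 185.7609]
 [291.4745 234.8313]
 [358.329  262.8863]
 [419.4186 207.0505]] [[200.2326 266.9348]
 [251.4672 275.8647]
 [166.6642 256.9964]
 [124.4314 249.495 ]
 [158.0841 238.35  ]
 [288.5606 260.8571]
 [303.2939 176.3384]
 [174.5846 155.2277]]
```

```bash
python3 -c "
import cv2
i=cv2.imread('pics/scene0.png')[170:300,280:430];cv2.imwrite('pics/c2.png',cv2.resize(i,None,fx=4,fy=4))"
```

```text
(no output)
```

View pics/c2.png

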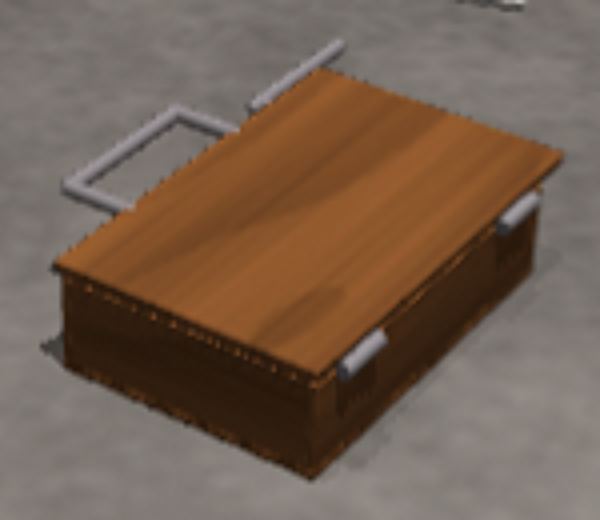

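Request:
step_arm --pt "0 0 -1 0 0 -10.4 -1" --pt "0 0 -1 0 0 -10.4 -1" --pt "0 0 0 0 0 -10.4 -1" --pt "0 0 0 0 0 -10.4 -1" --pt "0 0 0 0 0 -10.4 -1" --pt "0 0 0 0 0 -10.2 -1" --pt "0 0 0 0 0 0 -1"

```text
clock: 0.98
tool_pos: [0.1896, -0.5952, 0.2371]
eef_rot: [0.767, 0.641, 0.0, -0.0]
contact_force: [-0.6, -0.4, -0.4]
opening: 0.998
finger_force: 0.0
```

The scene view agrees with the case pose to about 2 px: handle ends at (324,197) and (297,216), lid corners at (360,187), (294,237), (360,264) and (420,209). I take the case origin as (0.576, 0.1265) with yaw -10.1°.

Request:
step_arm --pt "4.28 2.92 0 0 0 0 -1" --pt "4.28 2.92 0 0 0 0 -1" --pt "4.28 2.92 0 0 0 0 -1" --pt "4.28 2.92 0 0 0 0 -1" --pt "4.28 2.92 0 0 0 0 -1" --pt "4.28 2.92 0 0 0 0 -1" --pt "4.28 2.92 0 0 0 0 -1" --pt "4.28 2.92 0 0 0 0 -1"

```text
clock: 1.98
tool_pos: [0.481, -0.2981, 0.2376]
eef_rot: [0.768, 0.641, -0.0, 0.0]
contact_force: [0.0, -1.0, 0.7]
opening: 1.004
finger_force: 0.0
```

Request:
step_arm --pt "5.45 -1.33 0 0 0 0 -0.4" --pt "5.45 -1.33 0 0 0 0 -0.4" --pt "5.45 -1.33 0 0 0 0 -0.4" --pt "5.45 -1.33 0 0 0 0 -0.4" --pt "5.45 -1.33 0 0 0 0 -0.4" --pt "5.45 -1.33 0 0 0 0 -0.4" --pt "5.45 -1.33 0 0 0 0 -0.4" --pt "5.45 -1.33 0 0 0 0 -0.4"

```text
clock: 2.98
tool_pos: [0.4516, 0.1502, 0.2377]
eef_rot: [0.768, 0.64, 0.0, 0.0]
contact_force: [1.8, 0.1, 0.1]
opening: 0.699
finger_force: 0.0
```

```bash
python3 - <<'E'
from h import *
from plant import r
st=r.get_state();print(st["tool_pos"],st["eef_rot"],st["q"],st["contact_force"])
L=frame((.576,.1265),-10.1)
print(rel(st,(L@[-.125,0,.063,1])[:3],L[:3,:3]@np.array([[0,1,0],[1,0,0],[0,0,-1]])))
E
```

```text
[0.45155513 0.15025    0.23766672] [7.68013362e-01 6.40433787e-01 8.40456862e-05 1.81570955e-04] [-0.1061515   0.49572549 -0.47218441  1.96718179  0.32284736  0.75176941
 -0.94867902] [1.80349278 0.09306912 0.14937016]
(array([-0.15,  0.16, 17.47]), array([ 0. ,  0. , -0.3]))
```

Request:
step_arm --pt "-0.1 0.15 3 0 0 -0.3 0.2" --pt "0 0 3.5 0 0 0 0.2" --pt "0 0 3.5 0 0 0 0.2" --pt "0 0 2 0 0 0 0.2" --pt "0 0 0 0 0 0 0.2" --pt "0 0 0 0 0 0 0.2"

```text
clock: 3.72
tool_pos: [0.4536, 0.1476, 0.1183]
eef_rot: [0.765, 0.644, 0.001, 0.0]
contact_force: [-0.2, -0.0, 0.9]
opening: 0.396
finger_force: 0.0
```

Request:
step_arm --pt "0 0 2.5 0 0 0 0.2" --pt "0 0 2 0 0 0 0.2" --pt "0 0 0.95 0 0 0 0.2" --pt "0 0 0 0 0 0 0.2"

```text
clock: 4.22
tool_pos: [0.4533, 0.1474, 0.0634]
eef_rot: [0.765, 0.644, 0.0, 0.0]
contact_force: [0.5, -0.0, 0.0]
opening: 0.399
finger_force: 0.0
```

Request:
step_arm --force 20 --pt "0 0 0 0 0 0 1" --pt "0 0 0 0 0 0 1" --pt "0 0 0 0 0 0 1" --pt "0 0 0 0 0 0 1"

```text
clock: 4.72
tool_pos: [0.4532, 0.1473, 0.0633]
eef_rot: [0.765, 0.644, 0.0, 0.0]
contact_force: [0.6, 0.9, 1.2]
opening: 0.006
finger_force: 0.0
```

```bash
python3 - <<'E'
from plant import r
import cv2,pickle,numpy as np
o=[]
for n,(a,b,c,d) in(("scene",(130,290,250,430)),("top",(140,300,100,320))):
    s=r.snapshot(n);pickle.dump(s,open(f"{n}1.pkl","wb"));i=s["pixels"][a:b,c:d,::-1]
    o.append(cv2.resize(i,(400,int(400*i.shape[0]/i.shape[1]))))
h=max(x.shape[0] for x in o)
cv2.imwrite("pics/m1.png",np.hstack([cv2.copyMakeBorder(x,0,h-x.shape[0],0,0,0) for x in o]))
E
```

```text
(no output)
```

View pics/m1.png

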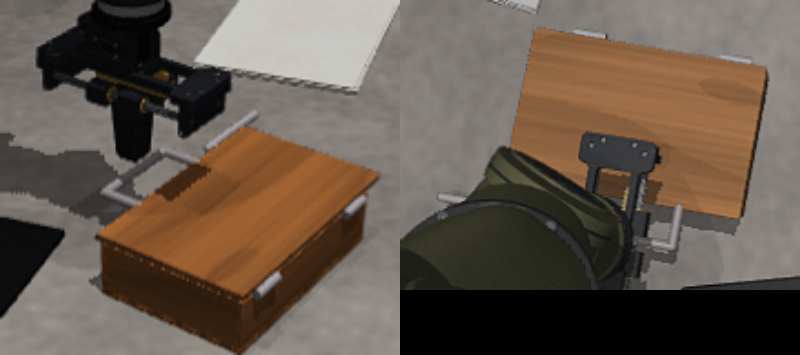

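The scene crop shows the closed fingertips at about full-image (310,202). That is slightly beyond or above the bar, which passes at about (311,207), so the fingers missed it. I'll check the projection.

```bash
python3 - <<'E'
from h import *
np.set_printoptions(precision=4,suppress=True)
s=pickle.load(open("top0.pkl","rb"));c=pickle.load(open("scene0.pkl","rb"))
print("tip proj scene",proj(c,[[.4532,.1473,.0463],[.4532,.1473,.0633]]))
# triangulate features from two views
F={"hA":((198,267),(324.5,197)),"hB":((250.9,276),(297,216.5)),"lidFL":((158,237),(360,187)),"lidFR":((287,259),(293.7,236.7)),"lidBR":((300.5,177),(360,263.7)),"lidBL":((174,156),(420.5,208.7)),"stayend":((120.9,248.3),(280+343/4,170+42/4))}
for k,(a,b) in F.items():
    o1,d1=ray(s,[a]);o2,d2=ray(c,[b]);d1=d1[0];d2=d2[0]
    t=np.linalg.lstsq(np.c_[d1,-d2],o2-o1,rcond=None)[0];p,q=o1+d1*t[0],o2+d2*t[1]
    print(k,(p+q)/2,np.linalg.norm(p-q))
E
```

```text
tip proj scene [[309.5132 213.9128]
 [309.4368 207.5497]]
hA [0.4632 0.2011 0.0644] 0.00421465613543865
hB [0.445  0.099  0.0647] 0.0031167848797599676
lidFL [0.5207 0.2794 0.0651] 0.0027869454865676606
lidFR [0.4755 0.0292 0.0634] 0.0003047518138339877
lidBR [0.635 0.003 0.063] 0.0013752908582887688
lidBL [0.6801 0.2518 0.0626] 0.0019439572944087524
stayend [0.5016 0.3662 0.0347] 0.0041048885917499105
```

Request:
step_arm --pt "0 0 0 0 0 0 0.2" --pt "0 0 0 0 0 0 0.2" --pt "0 0 0 0 0 0 0.2" --pt "0 0 0.8 0 0 0 0.2" --pt "0 0 0.8 0 0 0 0.2"

```text
clock: 5.45
tool_pos: [0.453, 0.1473, 0.0465]
eef_rot: [0.765, 0.644, -0.0, 0.0]
contact_force: [-0.1, -1.1, -1.2]
opening: 0.401
finger_force: 0.0
```

```bash
python3 - <<'E'
from plant import r
import cv2,pickle,numpy as np
s=r.snapshot("scene");i=s["pixels"][150:250,260:380,::-1]
cv2.imwrite("pics/m2.png",cv2.resize(i,None,fx=6,fy=6))
E
```

```text
(no output)
```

View pics/m2.png

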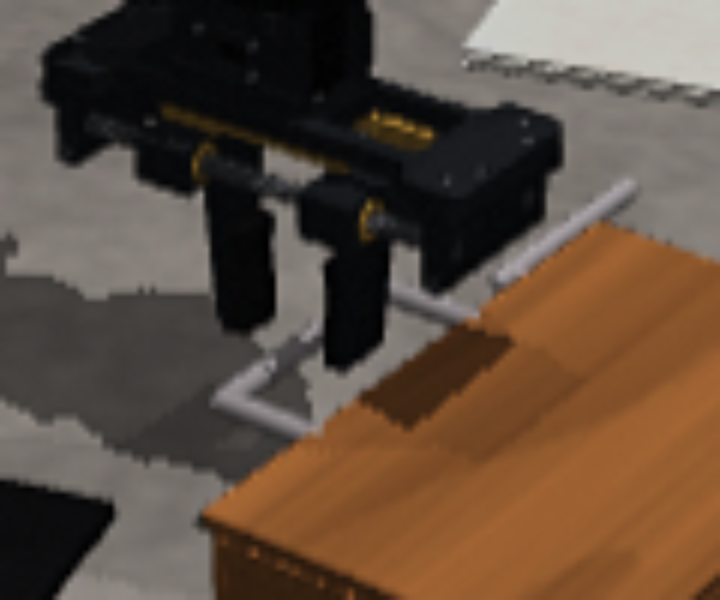

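The two open fingertips appear at about (301,205) and (318,211). They straddle the bar in the horizontal direction, but sit about 30 mm higher than the reported pose implies. The tips are still only at bar height, so I'll go lower, watching the force.

Request:
step_arm --pt "0 0 0.7 0 0 0 0.2" --pt "0 0 0.7 0 0 0 0.2" --pt "0 0 0.5 0 0 0 0.2" --pt "0 0 0 0 0 0 0.2"

```text
clock: 6.0
tool_pos: [0.4528, 0.1472, 0.0277]
eef_rot: [0.765, 0.644, -0.0, -0.0]
contact_force: [0.7, -0.3, 0.8]
opening: 0.401
finger_force: 0.0
```

Request:
step_arm --force 20 --pt "0 0 0 0 0 0 1" --pt "0 0 0 0 0 0 1" --pt "0 0 0 0 0 0 1" --pt "0 0 0 0 0 0 1"

```text
clock: 6.5
tool_pos: [0.4539, 0.1472, 0.0283]
eef_rot: [0.765, 0.644, 0.001, 0.0]
contact_force: [2.3, -0.2, -0.6]
opening: 0.101
finger_force: 19.9
```

Request:
step_arm --pt "0 0.14 -2.05 0 0 0 1" --pt "0 0.35 -2.02 0 0 0 1" --pt "0 0.55 -1.98 0 0 0 1" --pt "0 0.74 -1.91 0 0 0 1"

```text
clock: 7.0
tool_pos: [0.471, 0.1439, 0.1082]
eef_rot: [0.765, 0.644, 0.0, 0.0]
contact_force: [5.3, -2.0, -5.1]
opening: 0.104
finger_force: 20.0
```

Request:
step_arm --pt "0 0.93 -1.83 0 0 0 1" --pt "0 1.11 -1.73 0 0 0 1" --pt "0 1.27 -1.61 0 0 0 1" --pt "0 1.43 -1.47 0 0 0 1"

```text
clock: 7.5
tool_pos: [0.5148, 0.1357, 0.1741]
eef_rot: [0.765, 0.644, -0.002, -0.001]
contact_force: [-1.9, 1.6, -1.5]
opening: 0.105
finger_force: 20.0
```

Forces are low, so I'll continue the arc.

Request:
step_arm --pt "0 1.57 -1.32 0 0 0 1" --pt "0 1.69 -1.16 0 0 0 1" --pt "0 1.8 -0.98 0 0 0 1" --pt "0 1.89 -0.8 0 0 0 1"

```text
clock: 8.0
tool_pos: [0.5833, 0.1229, 0.2175]
eef_rot: [0.765, 0.644, -0.003, -0.0]
contact_force: [-4.9, -2.3, 5.9]
opening: 0.102
finger_force: 20.0
```

Request:
step_arm --pt "0 1.96 -0.61 0 0 0 1" --pt "0 2.01 -0.41 0 0 0 1" --pt "0 2.04 -0.21 0 0 0 1" --pt "0 2.05 0 0 0 0 1" --pt "0 2.04 0.2 0 0 0 1" --pt "0 0 0 0 0 0 1"

```text
clock: 8.75
tool_pos: [0.6858, 0.1039, 0.2263]
eef_rot: [0.766, 0.643, -0.002, 0.001]
contact_force: [-0.4, -6.4, 3.2]
opening: 0.107
finger_force: 20.2
```

Request:
step_arm --pt "0 0.45 0.07 0 0 0 1" --pt "0 0.4 0.07 0 0 0 1" --pt "0 0 0 0 0 0 0.5" --pt "0 0 0 0 0 0 0.2" --pt "0 0 0 0 0 0 0.2" --pt "0 0 -2 0 0 0 0.2" --pt "0 0 -3 0 0 0 0.2"

```text
clock: 9.62
tool_pos: [0.6928, 0.1061, 0.2752]
eef_rot: [0.765, 0.644, -0.001, -0.001]
contact_force: [0.7, 0.8, -0.1]
opening: 0.397
finger_force: 0.0
```

```bash
python3 - <<'E'
from plant import r
import cv2,pickle,numpy as np
o=[]
for n,(a,b,c,d) in(("scene",(60,300,230,500)),("top",(80,300,60,360))):
    s=r.snapshot(n);pickle.dump(s,open(f"{n}2.pkl","wb"));i=s["pixels"][a:b,c:d,::-1]
    o.append(cv2.resize(i,(400,int(400*i.shape[0]/i.shape[1]))))
h=max(x.shape[0] for x in o)
cv2.imwrite("pics/m3.png",np.hstack([cv2.copyMakeBorder(x,0,h-x.shape[0],0,0,0) for x in o]))
from h import *
st=r.get_state();print(st["tool_pos"],st["contact_force"])
L=frame((.576,.1265),-10.1);Li=np.linalg.inv(L)
print(Li@[*st["tool_pos"],1])
# stay grip point, reported-z offset -33mm
print(rel(st,(L@[-.118,.190,.035,1])[:3]))
E
```

```text
[0.69547044 0.10727748 0.27940463] [ 0.17921702  0.35287273 -0.28561178]
[0.12099002 0.00202651 0.27940463 1.        ]
(array([ 18.83, -23.95,  24.37]), None)
```

View pics/m3.png

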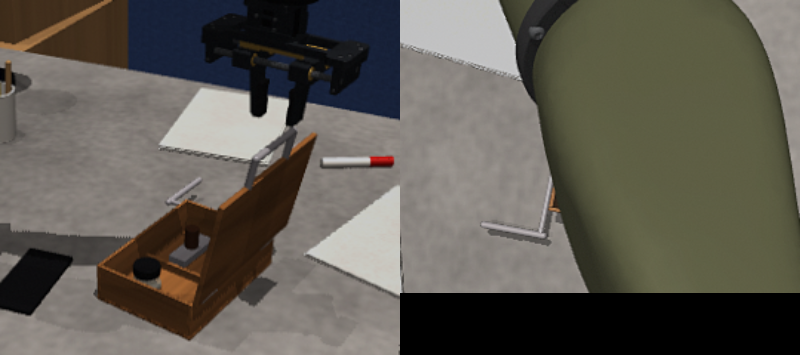

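The lid stands open and leaning back. The ink pot is in the -y bay and the weight in the +y bay, near scene px (360,222). The stay lies forward, at about scene px (355,185).

Request:
step_arm --pt "2.35 -3.0 0 0 0 0 0.2" --pt "2.35 -3.0 0 0 0 0 0.2" --pt "2.35 -3.0 0 0 0 0 0.2" --pt "2.35 -3.0 0 0 0 0 0.2" --pt "2.35 -3.0 0 0 0 0 0.2" --pt "2.35 -3.0 2 0 0 0 0.2" --pt "2.35 -3.0 4 0 0 0 0.2" --pt "2.35 -3.0 4 0 0 0 0.2"

```text
clock: 10.72
tool_pos: [0.488, 0.3327, 0.1743]
eef_rot: [0.765, 0.644, 0.0, -0.0]
contact_force: [-0.7, 0.3, -0.3]
opening: 0.4
finger_force: 0.0
```

```bash
python3 - <<'E'
from h import *
from plant import r
np.set_printoptions(precision=4,suppress=True)
st=r.get_state();print(st["tool_pos"],st["contact_force"])
L=frame((.576,.1265),-10.1)
print(rel(st,(L@[-.118,.190,.006,1])[:3],L[:3,:3]@np.array([[0,1,0],[1,0,0],[0,0,-1]])))
c=pickle.load(open("scene2.pkl","rb"));p=np.array([.6945,.1067,.2772-.017])
print("observed ~ (417,140)",proj(c,[p,p+[0,0,.033]]))
# weight & stay from view: brown cylinder etc. later
s=r.snapshot("top");pickle.dump(s,open("top3.pkl","wb"));s=r.snapshot("scene");pickle.dump(s,open("scene3.pkl","wb"))
E
```

```text
[0.488  0.3327 0.1743] [-0.6927  0.3107 -0.3121]
(array([ 0.23,  0.48, 16.83]), array([-0. , -0. ,  0.3]))
observed ~ (417,140) [[414.7128 157.2738]
 [416.3514 141.0495]]
```

The projection confirms that the tool's true height is about 34 mm above the reported one. I'll account for that and go down to the stay bar.

Request:
step_arm --pt "0.2 0.45 4 0 0 0.3 0.2" --pt "0 0 4 0 0 0 0.2" --pt "0 0 3 0 0 0 0.2" --pt "0 0 2 0 0 0 0.2" --pt "0 0 0 0 0 0 0.2"

```text
clock: 11.45
tool_pos: [0.4933, 0.3319, 0.0443]
eef_rot: [0.767, 0.642, -0.002, 0.0]
contact_force: [-0.6, 0.1, 0.4]
opening: 0.403
finger_force: 0.0
```

Request:
step_arm --pt "0 0 1.5 0 0 0 0.2" --pt "0 0 1.3 0 0 0 0.2" --pt "0 0 0.9 0 0 0 0.2" --pt "0 0 0 0 0 0 0.2"

```text
clock: 11.95
tool_pos: [0.4936, 0.3327, 0.0079]
eef_rot: [0.767, 0.642, -0.001, 0.0]
contact_force: [-0.4, 0.7, -0.7]
opening: 0.399
finger_force: 0.0
```

Request:
step_arm --force 15 --pt "0 0 0 0 0 0 1" --pt "0 0 0 0 0 0 1" --pt "0 0 0 0 0 0 1" --pt "0 0 0 0 0 0 1"

```text
clock: 12.45
tool_pos: [0.4957, 0.333, 0.009]
eef_rot: [0.767, 0.642, 0.001, 0.001]
contact_force: [3.3, -1.3, -0.7]
opening: 0.105
finger_force: 15.0
```

Request:
step_arm --pt "0 0.07 -1.33 0 0 0 1" --pt "0 0.2 -1.32 0 0 0 1" --pt "0 0.33 -1.29 0 0 0 1" --pt "0 0.46 -1.25 0 0 0 1" --pt "0 0.58 -1.2 0 0 0 1" --pt "0 0.7 -1.13 0 0 0 1"

```text
clock: 13.2
tool_pos: [0.5194, 0.3283, 0.0842]
eef_rot: [0.767, 0.642, 0.001, 0.001]
contact_force: [7.7, -0.1, -6.9]
opening: 0.106
finger_force: 15.0
```

Request:
step_arm --pt "0 0.8 -1.06 0 0 0 1" --pt "0 0.91 -0.97 0 0 0 1" --pt "0 1.0 -0.88 0 0 0 1" --pt "0 1.08 -0.77 0 0 0 1" --pt "0 1.15 -0.66 0 0 0 1" --pt "0 1.21 -0.54 0 0 0 1"

```text
clock: 13.95
tool_pos: [0.5765, 0.3178, 0.1331]
eef_rot: [0.766, 0.642, -0.002, -0.0]
contact_force: [-2.7, -2.0, 2.1]
opening: 0.109
finger_force: 15.0
```

Request:
step_arm --pt "0 1.26 -0.42 0 0 0 1" --pt "0 1.3 -0.29 0 0 0 1" --pt "0 1.32 -0.16 0 0 0 1" --pt "0 1.33 -0.03 0 0 0 1" --pt "0 1.0 0.08 0 0 0 1" --pt "0 0 0 0 0 0 1"

```text
clock: 14.7
tool_pos: [0.6401, 0.3063, 0.141]
eef_rot: [0.767, 0.641, 0.0, 0.001]
contact_force: [-0.6, -2.6, 3.3]
opening: 0.108
finger_force: 15.0
```

Request:
step_arm --pt "0 0.45 0.05 0 0 0 1" --pt "0 0.1 0 0 0 0 1" --pt "0 0 0 0 0 0 0.5" --pt "0 0 0 0 0 0 0.3" --pt "0 0 0 0 0 0 0.3" --pt "0 0 -2 0 0 0 0.3" --pt "0 0 -4 0 0 0 0.3" --pt "0 0 -5 0 0 0 0.3"

```text
clock: 15.7
tool_pos: [0.6438, 0.3064, 0.2521]
eef_rot: [0.767, 0.642, -0.0, -0.0]
contact_force: [0.7, -0.4, -0.0]
opening: 0.353
finger_force: 0.0
```

```bash
python3 - <<'E'
from h import *
from plant import r
np.set_printoptions(precision=4,suppress=True)
st=r.get_state();print(st["tool_pos"],st["contact_force"])
L=frame((.576,.1265),-10.1);Li=np.linalg.inv(L);print(Li@[*st["tool_pos"],1])
# handle at 1.75 reported coords from the release pose
print(rel(st,(L@[.1205,0,.330,1])[:3]))
s=r.snapshot("scene");pickle.dump(s,open("scene4.pkl","wb"))
print("bar at 1.71/1.6:",[proj(s,[(L@[.015-.133*np.cos(a),y,.037+.133*np.sin(a),1])[:3] for y in(.127,.215)]) for a in(1.71,1.6)])
cv2.imwrite("pics/m4.png",cv2.resize(s["pixels"][60:300,270:470,::-1],None,fx=2.5,fy=2.5))
E
```

```text
[0.6438 0.3064 0.2521] [ 0.7432 -0.4186 -0.0049]
[0.0352 0.189  0.2521 1.    ]
(array([-18.9 ,   8.52,  -7.79]), None)
bar at 1.71/1.6: [array([[402.4393, 163.4667],
       [421.0647, 149.149 ]]), array([[396.6133, 161.1533],
       [415.4292, 147.0067]])]
```

View pics/m4.png

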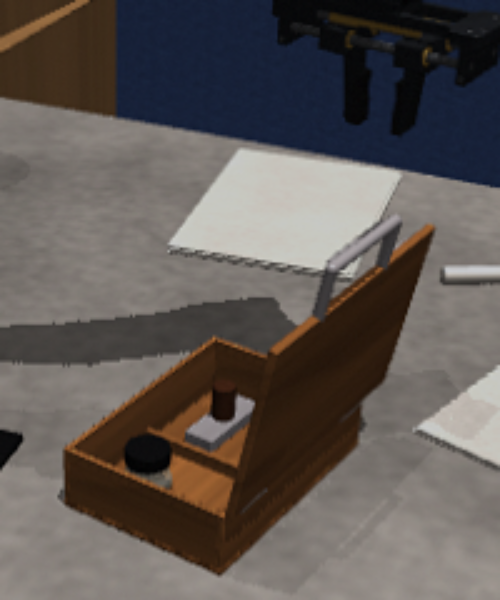

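Request:
step_arm --pt "0 0 -4.5 0 0 0 0.2" --pt "-3.2 1.4 0 0 0 0 0.2" --pt "-3.2 1.4 0 0 0 0 0.2" --pt "-3.2 1.4 0 0 0 0 0.2" --pt "-3.2 1.4 0 0 0 0 0.2" --pt "-3.2 1.4 0 0 0 0 0.2" --pt "-3.0 1.4 0 0 0 0 0.2" --pt "0 0 2 0 0 0 0.2"

```text
clock: 16.75
tool_pos: [0.6962, 0.1004, 0.2781]
eef_rot: [0.769, 0.64, 0.002, 0.002]
contact_force: [-0.3, 0.7, -0.1]
opening: 0.4
finger_force: 0.0
```

```bash
python3 - <<'E'
from h import *
from plant import r
np.set_printoptions(precision=4,suppress=True)
st=r.get_state();print(st["tool_pos"],st["contact_force"])
L=frame((.576,.1265),-10.1)
print(rel(st,(L@[.1195,0,.2285,1])[:3]))
E
```

```text
[0.6962 0.1004 0.2781] [-0.3315  0.6897 -0.1293]
(array([ 0.46, -0.38,  4.96]), None)
```

Request:
step_arm --pt "0.45 -0.3 2.5 0 0 0 0.2" --pt "0 0 1.5 0 0 0 0.2" --pt "0 0 0.9 0 0 0 0.2" --pt "0 0 0 0 0 0 0.2"

```text
clock: 17.25
tool_pos: [0.6914, 0.1093, 0.2263]
eef_rot: [0.767, 0.642, -0.0, 0.0]
contact_force: [-0.1, 0.1, 0.7]
opening: 0.402
finger_force: 0.0
```

Request:
step_arm --force 15 --pt "0 0 0 0 0 0 1" --pt "0 0 0 0 0 0 1" --pt "0 0 0 0 0 0 1" --pt "0 0 0 0 0 0 1"

```text
clock: 17.75
tool_pos: [0.6919, 0.1095, 0.227]
eef_rot: [0.767, 0.642, 0.001, 0.0]
contact_force: [1.1, 0.5, 1.9]
opening: 0.105
finger_force: 15.0
```

Request:
step_arm --pt "0 -1.0 -0.18 0 0 0 1" --pt "0 -1.03 -0.13 0 0 0 1" --pt "0 -2.05 -0.1 0 0 0 1" --pt "0 -2.05 0.1 0 0 0 1" --pt "0 -2.03 0.31 0 0 0 1" --pt "0 -1.0 0.23 0 0 0 1" --pt "0 0 0 0 0 0 1"

```text
clock: 18.62
tool_pos: [0.6001, 0.1265, 0.2236]
eef_rot: [0.766, 0.643, -0.0, -0.001]
contact_force: [0.9, 3.3, -4.1]
opening: 0.109
finger_force: 15.0
```

Request:
step_arm --pt "0 -0.99 0.28 0 0 0 1" --pt "0 -0.97 0.33 0 0 0 1" --pt "0 -0.48 0.18 0 0 0 1" --pt "0 0 0 0 0 0 1"

```text
clock: 19.12
tool_pos: [0.5773, 0.1308, 0.2158]
eef_rot: [0.766, 0.642, 0.001, -0.0]
contact_force: [3.9, 5.1, -6.2]
opening: 0.109
finger_force: 15.0
```

Request:
step_arm --pt "0 -0.38 0.15 0 0 0 1" --pt "0 -0.38 0.16 0 0 0 1" --pt "0 0 0 0 0 0 1"

```text
clock: 19.5
tool_pos: [0.5722, 0.1318, 0.2136]
eef_rot: [0.767, 0.642, 0.003, 0.001]
contact_force: [6.6, 3.6, -4.7]
opening: 0.111
finger_force: 15.0
```

Request:
step_arm --pt "0 -0.28 0.12 0 0 0 1" --pt "0 0 0 0 0 0 1"

```text
clock: 19.75
tool_pos: [0.5716, 0.1318, 0.2132]
eef_rot: [0.767, 0.641, 0.004, 0.002]
contact_force: [8.8, 3.3, -2.8]
opening: 0.104
finger_force: 15.0
```

Request:
step_arm --pt "0 -0.3 0.13 0 0 0 1" --pt "0 -0.2 0.1 0 0 0 1" --pt "0 0 0 0 0 0 1"

```text
clock: 20.12
tool_pos: [0.5705, 0.132, 0.2127]
eef_rot: [0.768, 0.641, 0.008, 0.005]
contact_force: [14.7, 1.4, 2.0]
opening: 0.108
finger_force: 15.0
```

```bash
python3 - <<'E'
from h import *
from plant import r
np.set_printoptions(precision=4,suppress=True)
st=r.get_state();print(st["tool_pos"],st["contact_force"])
L=frame((.576,.1265),-10.1)
o=[]
for n in("scene","top"):
    s=r.snapshot(n);pickle.dump(s,open(n+"5.pkl","wb"))
    print([proj(s,[(L@[.015-.133*np.cos(a),y,.037+.133*np.sin(a),1])[:3] for y in(.127,.215)]).round(0).tolist() for a in(1.71,1.63)])
    a,b,c,d=(100,260,300,460) if n=="scene" else (120,280,100,260)
    o.append(cv2.resize(s["pixels"][a:b,c:d,::-1],(400,400)))
cv2.imwrite("pics/m5.png",np.hstack(o))
E
```

```text
[0.5705 0.132  0.2127] [14.6534  1.3921  2.0098]
[[[402.0, 163.0], [421.0, 149.0]], [[398.0, 162.0], [417.0, 148.0]]]
[[[158.0, 167.0], [110.0, 160.0]], [[157.0, 173.0], [108.0, 165.0]]]
```

View pics/m5.png

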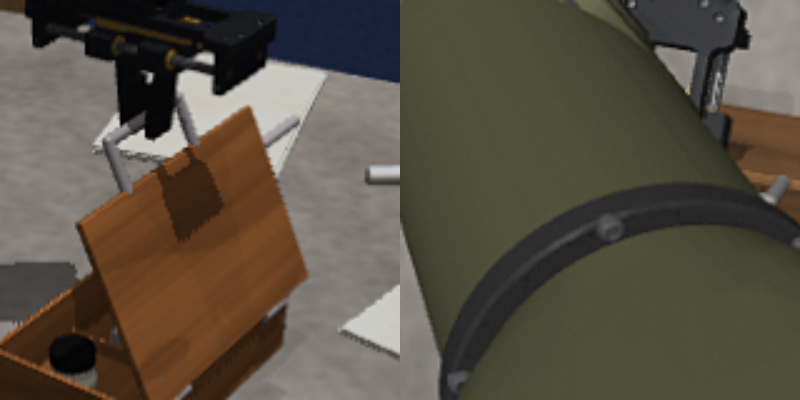

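The stay's cross bar is visible at scene px (405,157)-(419,148), which matches about 1.63 rad. The lid is bearing on it at about 1.13 rad. I'll relax the pressure, then release.

Request:
step_arm --pt "0 0.4 -0.17 0 0 0 1" --pt "0 0.4 -0.17 0 0 0 1" --pt "0 0 0 0 0 0 1"

```text
clock: 20.6
tool_pos: [0.5723, 0.1317, 0.2136]
eef_rot: [0.767, 0.642, 0.003, 0.001]
contact_force: [5.6, 3.0, -3.6]
opening: 0.11
finger_force: 15.0
```

Request:
step_arm --pt "0 0 0 0 0 0 0.7" --pt "0 0 0 0 0 0 0.5" --pt "0 0 0 0 0 0 0.3" --pt "0 0 0 0 0 0 0.3" --pt "0 0 -2 0 0 0 0.3" --pt "0 0 -4 0 0 0 0.3" --pt "0 0 -4 0 0 0 0.3"

```text
clock: 21.48
tool_pos: [0.5694, 0.1308, 0.3137]
eef_rot: [0.767, 0.642, -0.001, -0.0]
contact_force: [0.5, 0.5, 1.1]
opening: 0.353
finger_force: 0.0
```

```bash
python3 - <<'E'
from h import *
from plant import r
np.set_printoptions(precision=4,suppress=True)
st=r.get_state();print(st["tool_pos"],st["contact_force"],st["q"])
s=r.snapshot("scene");pickle.dump(s,open("scene6.pkl","wb"))
b=pickle.load(open("scene5.pkl","rb"))
d=np.abs(s["pixels"].astype(int)-b["pixels"]).sum(2)
print("diff at bar/lid regions",d[145:160,402:422].mean(),d[190:260,340:420].mean())
L=frame((.576,.1265),-10.1)
print(proj(s,[(L@[-.035,.057,z,1])[:3] for z in(.019,.053)]))
# weight: masks inside the +y bay, from picture scene4 (lid fully open)
p=pickle.load(open("scene4.pkl","rb"))["pixels"];h=cv2.cvtColor(p,cv2.COLOR_RGB2HSV)[200:245,335:375]
m=((h[...,1]<50)&(h[...,2]>110)).astype(np.uint8)
for c in cv2.findContours(m,0,2)[0]:
    if cv2.contourArea(c)>20:
        q=(c.reshape(-1,2)+[335,200]);print(cv2.minAreaRect(q),q.tolist())
cv2.imwrite("pics/m6.png",np.hstack([cv2.resize(p[195:250,325:380,::-1],(400,400),interpolation=cv2.INTER_CUBIC),cv2.resize(s["pixels"][110:270,290:450,::-1],(400,400))]))
E
```

```text
[0.5694 0.1308 0.3137] [0.5292 0.5048 1.0873] [ 0.0036  0.5686 -0.5335  1.5486  0.3105  1.1111 -0.7763]
diff at bar/lid regions 42.72666666666667 10.289821428571429
[[356.0331 225.179 ]
 [356.5859 212.6284]]
((358.3296203613281, 226.91957092285156), (10.165970802307129, 27.240310668945312), 51.8427734375) [[365, 218], [365, 219], [364, 220], [364, 226], [363, 227], [363, 228], [362, 229], [356, 229], [354, 227], [353, 227], [352, 226], [351, 227], [350, 227], [346, 231], [345, 231], [345, 232], [346, 233], [348, 233], [349, 234], [350, 234], [351, 235], [352, 235], [353, 236], [355, 236], [359, 232], [360, 232], [364, 228], [365, 228], [368, 225], [369, 225], [370, 224], [370, 222], [371, 221], [370, 220], [368, 220], [367, 219], [366, 219]]
((338.64862060546875, 202.6081085205078), (5.231143951416016, 12.206002235412598), 54.462318420410156) [[342, 201], [341, 202], [335, 202], [335, 208], [336, 207], [337, 207], [340, 204], [341, 204], [343, 202], [344, 202], [345, 201], [344, 201], [343, 202]]
```

View pics/m6.png

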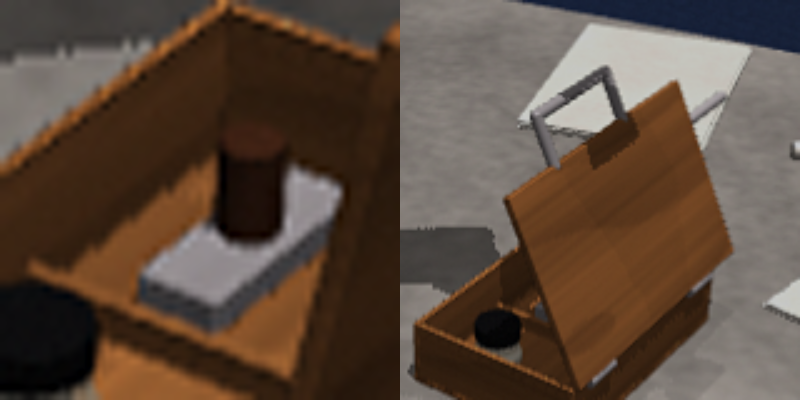

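The lid rests propped and the stay's bar end shows behind it at about px (579,148). The weight sits in the +y bay with its cylinder top near (360,214) and its base corners near (345,232), (355,237) and (372,220). Next I back off, turn the wrist, then measure the weight from the unobstructed top view.

Request:
step_arm --pt "-4.9 -1 0 0 0 0 0.3" --pt "-4.9 -1 0 0 0 0 0.3" --pt "-4.9 -1 0 0 0 0 0.3" --pt "-4.9 -1 0 0 0 0 0.3" --pt "-4.9 -1 0 0 0 0 0.3" --pt "-4.9 -1 0 0 0 0 0.3"

```text
clock: 22.28
tool_pos: [0.4582, -0.1493, 0.3129]
eef_rot: [0.767, 0.642, -0.0, 0.0]
contact_force: [0.7, 0.6, 0.2]
opening: 0.351
finger_force: 0.0
```

Request:
step_arm --pt "0 0 0 0 0 10 0" --pt "0 0 0 0 0 10 0" --pt "0 0 0 0 0 10 0" --pt "0 0 0 0 0 10 0" --pt "0 0 0 0 0 10 0" --pt "0 0 0 0 0 10 0" --pt "0 0 0 0 0 10 0" --pt "0 0 0 0 0 10 0"

```text
clock: 23.28
tool_pos: [0.4589, -0.1477, 0.3128]
eef_rot: [1.0, -0.004, -0.0, 0.0]
contact_force: [-0.1, -0.1, 0.6]
opening: 0.505
finger_force: 0.0
```

Request:
step_arm --pt "0 0 4 0 0 10 -0.1" --pt "0 0 4 0 0 0 -0.1" --pt "0 0 0 0 0 0 -0.1"

```text
clock: 23.65
tool_pos: [0.457, -0.1472, 0.231]
eef_rot: [0.996, -0.088, -0.003, -0.0]
contact_force: [-0.2, -0.5, 0.1]
opening: 0.549
finger_force: 0.0
```

```bash
cat > tips.py <<'E'
from h import *
from plant import r
np.set_printoptions(precision=4,suppress=True)
def tips():
    st=r.get_state();R0=R.from_quat(st["eef_rot"]);p=np.array(st["tool_pos"])
    print(p,st["eef_rot"],np.array(st["q"]).round(2),st["opening"])
    s=r.snapshot("scene");z=R0.apply([0,0,1])
    w=st["opening"]*.044
    for y in(-w-.006,w+.006):
        y=R0.apply([0,y,0]);print("pred tip: raw,toolz,worldz",proj(s,[p+y+.017*z,p+y-.017*z,p+y+.017*z+[0,0,.034]]).round(1).tolist())
    e=proj(s,[p+[0,0,.01]])[0].astype(int)
    m=(s["pixels"].max(2)<45).astype(np.uint8)
    x0=max(e[0]-60,0);sub=m[e[1]-60:e[1]+60,x0:e[0]+60]
    low=[(x0+c,e[1]-60+np.where(sub[:,c])[0].max()) for c in range(sub.shape[1]) if sub[:,c].any()]
    print("lowest dark:",[(int(a),int(b)) for a,b in low[::2]])
    return s
E
python3 - <<'E'
from tips import *
tips()
s=r.snapshot("top");pickle.dump(s,open("top7.pkl","wb"))
L=frame((.576,.1265),-10.1)
u,v=proj(s,[(L@[-.035,.057,.019,1])[:3]])[0];print("pred weight px",u,v)
a,b=int(u)-35,int(v)-25
h=cv2.cvtColor(s["pixels"],cv2.COLOR_RGB2HSV)[b:b+50,a:a+70]
m=((h[...,1]<60)&(h[...,2]>70)).astype(np.uint8)
for y in range(0,50,2):print("".join(".#"[m[y,x]] if h[y,x,2]>55 else "o" for x in range(70)))
for c in cv2.findContours(m,0,2)[0]:
    if cv2.contourArea(c)>40:q=c.reshape(-1,2)+[a,b];P=cv2.boxPoints(cv2.minAreaRect(q));W=plane(s,P,.019);print(P.tolist(),((W-[.576,.1265,0])@L[:3,:3]),W.mean(0))
E
```

```text
[ 0.457  -0.1472  0.231 ] [ 0.9961 -0.0877 -0.0032 -0.0004] [ 0.3   0.49 -0.13  1.97  0.09  0.7  -1.63] 0.5493858704857859
pred tip: raw,toolz,worldz [[246.0, 207.1], [244.7, 190.3], [244.6, 190.3]]
pred tip: raw,toolz,worldz [[222.2, 222.3], [220.3, 205.2], [220.2, 205.2]]
lowest dark: [(173, 209), (175, 207), (177, 176), (179, 177), (181, 178), (183, 179), (185, 180), (187, 181), (189, 181), (191, 182), (193, 183), (195, 184), (197, 185), (199, 186), (201, 186), (203, 187), (205, 188), (207, 188), (209, 187), (211, 192), (213, 201), (215, 202), (217, 203), (219, 204), (221, 204), (223, 260), (225, 260), (227, 260), (229, 260), (231, 260), (233, 260), (235, 260), (237, 260), (239, 260), (241, 260), (243, 260), (245, 260), (247, 260), (249, 260), (251, 260), (253, 260), (255, 260), (257, 260), (259, 260), (261, 258), (263, 256), (265, 253), (267, 250), (269, 248), (271, 245), (273, 242), (275, 240), (277, 237)]
pred weight px 209.50388627755592 222.7030066697806
#####...oo#.oooo..............................########################
#####...ooooooo.....................................
[... 1695 characters left out ...]
121094, 238.0], [214.99998474121094, 238.0], [214.99998474121094, 246.0]] [[-0.0938  0.12    0.019 ]
 [-0.0778  0.1231  0.019 ]
 [-0.0637  0.0402  0.019 ]
 [-0.0796  0.0372  0.019 ]] [0.5125 0.2192 0.019 ]
[[188.64227294921875, 223.71713256835938], [191.70382690429688, 209.02163696289062], [229.720458984375, 216.9417724609375], [226.65890502929688, 231.63726806640625]] [[-0.0442  0.0988  0.019 ]
 [-0.0136  0.0983  0.019 ]
 [-0.0166  0.0185  0.019 ]
 [-0.047   0.0191  0.019 ]] [0.5564 0.1896 0.019 ]
[[174.0, 197.0], [178.0, 197.0], [178.0, 219.0], [174.0, 219.0]] [[ 0.0048  0.1393  0.019 ]
 [ 0.0061  0.1311  0.019 ]
 [-0.0383  0.1223  0.019 ]
 [-0.0397  0.1305  0.019 ]] [0.5824 0.2582 0.019 ]
```

Request:
step_arm --pt "0 0 0 0 8 0 -0.1" --pt "0 0 0 0 8 0 -0.1" --pt "0 0 0 0 0 0 -0.1"

```text
clock: 24.12
tool_pos: [0.4566, -0.1478, 0.2338]
eef_rot: [0.987, -0.087, 0.137, 0.013]
contact_force: [0.2, -1.1, -0.4]
opening: 0.551
finger_force: 0.0
```

```bash
sed -i 's/low\[::2\]/low if b<e[1]+25/' tips.py; python3 -c "
from tips import *
tips()"
```

```text
[ 0.4566 -0.1478  0.2338] [ 0.9866 -0.0875  0.1375  0.0126] [ 0.3   0.39 -0.11  2.24  0.13  0.24 -1.67] 0.5509369640305268
pred tip: raw,toolz,worldz [[247.6, 206.4], [242.2, 188.6], [246.2, 189.5]]
pred tip: raw,toolz,worldz [[223.7, 221.7], [217.7, 203.4], [221.7, 204.4]]
lowest dark: [(172, 209), (173, 209), (174, 208), (175, 207), (176, 178), (177, 178), (178, 178), (179, 178), (180, 178), (181, 178), (182, 178), (183, 178), (184, 179), (185, 179), (186, 179), (187, 179), (188, 179), (189, 179), (190, 179), (191, 179), (192, 179), (193, 179), (194, 179), (195, 178), (196, 178), (197, 173), (198, 173), (199, 175), (200, 178), (201, 181), (202, 183), (203, 184), (204, 188), (205, 190), (206, 192), (207, 194), (208, 196), (209, 199), (210, 200), (211, 201), (212, 201), (213, 201), (214, 202), (215, 202), (216, 202), (217, 202), (218, 202), (219, 202), (220, 202), (221, 201), (222, 200), (223, 154)]
```

```bash
python3 - <<'E'
from tips import *
st=r.get_state();z=R.from_quat(st["eef_rot"]).apply([0,0,1]);print(z)
g=np.array([.556,.1895,.044])+.036*z
print("pre",g-.13*z,rel(st,g-.13*z))
E
```

```text
[ 0.2713 -0.049  -0.9612]
pre [0.5305 0.1941 0.1344] (array([ -1.8 , -34.94,   9.86]), None)
```

Request:
step_arm --pt "-0.9 -5 0 0 0 0 -0.1" --pt "-0.9 -5 0 0 0 0 -0.1" --pt "0 -5 0 0 0 0 -0.1" --pt "0 -5 0 0 0 0 -0.1" --pt "0 -5 0 0 0 0 -0.1" --pt "0 -5 0 0 0 0 -0.1" --pt "0 -4.9 0 0 0 0 -0.1" --pt "0 0 0 0 0 0 -0.1"

```text
clock: 25.18
tool_pos: [0.5061, 0.2066, 0.229]
eef_rot: [0.987, -0.083, 0.14, 0.01]
contact_force: [0.5, -0.7, 0.8]
opening: 0.546
finger_force: 0.0
```

Request:
step_arm --pt "0 0 3 0 0 0 -0.1" --pt "0 0 3 0 0 0 -0.1" --pt "0 0 2.5 0 0 0 -0.1" --pt "0 0 0 0 0 0 -0.1"

```text
clock: 25.68
tool_pos: [0.5274, 0.1941, 0.1454]
eef_rot: [0.986, -0.088, 0.138, 0.013]
contact_force: [-0.2, 0.1, 1.0]
opening: 0.55
finger_force: 0.0
```

```bash
python3 - <<'E'
from tips import *
st=r.get_state();z=R.from_quat(st["eef_rot"]).apply([0,0,1])
g=np.array([.556,.1895,.044])+.036*z
print(z,st["q"],st["contact_force"],rel(st,g))
E
```

```text
[ 0.2696 -0.0502 -0.9617] [-0.7188  0.6733  0.2745  2.0847  0.0466  0.1885 -2.3134] [-0.1902  0.0963  0.9834] (array([ 0.01, -0.07, 14.14]), None)
```

Request:
step_arm --pt "0 0 2.5 0 0 0 -0.1" --pt "0 0 2.5 0 0 0 -0.1" --pt "0 0 2.5 0 0 0 -0.1" --pt "0 0 0 0 0 0 -0.1"

```text
clock: 26.18
tool_pos: [0.5477, 0.1911, 0.0744]
eef_rot: [0.986, -0.087, 0.138, 0.013]
contact_force: [0.6, -0.4, 0.5]
opening: 0.547
finger_force: 0.0
```

```bash
python3 - <<'E'
from tips import *
st=r.get_state();z=R.from_quat(st["eef_rot"]).apply([0,0,1])
g=np.array([.556,.1895,.044])+.036*z
print(z,st["q"],st["contact_force"],rel(st,g))
E
```

```text
[ 0.2702 -0.0494 -0.9615] [-0.6675  0.8196  0.2415  2.0757  0.0512  0.0461 -2.3186] [ 0.5514 -0.367   0.5309] (array([-0.03,  0.01,  6.76]), None)
```

Joint 6 is close to its lower limit, so I'll reduce the tilt to about 9° before going down.

Request:
step_arm --pt "0 0 -2.5 0 0 0 -0.1" --pt "0 0 0 0 -3.5 0 -0.1" --pt "0 0 0 0 -3.5 0 -0.1" --pt "0 0 0 0 0 0 -0.1"

```text
clock: 26.68
tool_pos: [0.5427, 0.1922, 0.1008]
eef_rot: [0.993, -0.089, 0.08, 0.006]
contact_force: [0.5, -0.4, 0.3]
opening: 0.55
finger_force: 0.0
```

```bash
python3 - <<'E'
from tips import *
st=r.get_state();z=R.from_quat(st["eef_rot"]).apply([0,0,1])
g=np.array([.556,.1895,.043])+.036*z
print(z,st["q"],st["contact_force"],rel(st,g))
E
```

```text
[ 0.1577 -0.0262 -0.9871] [-0.5483  0.7582  0.1157  1.9725  0.0547  0.285  -2.2704] [ 0.4733 -0.4326  0.3049] (array([0.42, 0.05, 9.52]), None)
```

Request:
step_arm --pt "0.4 0 2 0 0 0 -0.1" --pt "0 0 2 0 0 0 -0.1" --pt "0 0 2 0 0 0 -0.1" --pt "0 0 0 0 0 0 -0.1"

```text
clock: 27.18
tool_pos: [0.5519, 0.1897, 0.0383]
eef_rot: [0.993, -0.087, 0.077, 0.008]
contact_force: [-0.7, -0.7, 0.1]
opening: 0.55
finger_force: 0.0
```

```bash
python3 - <<'E'
from tips import *
st=r.get_state();z=R.from_quat(st["eef_rot"]).apply([0,0,1])
g=np.array([.556,.1895,.043])+.036*z
print(z,st["q"],st["contact_force"],rel(st,g))
E
```

```text
[ 0.1506 -0.0296 -0.9882] [-0.5312  0.8774  0.1093  1.9642  0.0569  0.1812 -2.2681] [-0.6531 -0.6595  0.1388] (array([ 0.48, -0.05,  3.2 ]), None)
```

Request:
step_arm --pt "0.4 0 1.2 0 0 0 -0.1" --pt "0 0 1 0 0 0 -0.1" --pt "0 0 0.9 0 0 0 -0.1" --pt "0 0 0 0 0 0 -0.1"

```text
clock: 27.68
tool_pos: [0.5616, 0.1883, 0.0091]
eef_rot: [0.993, -0.088, 0.077, 0.007]
contact_force: [-0.2, 0.2, -0.5]
opening: 0.548
finger_force: 0.0
```

Request:
step_arm --force 30 --pt "0 0 0 0 0 0 1" --pt "0 0 0 0 0 0 1" --pt "0 0 0 0 0 0 1" --pt "0 0 0 0 0 0 1"

```text
clock: 28.18
tool_pos: [0.5622, 0.1886, 0.0101]
eef_rot: [0.993, -0.088, 0.078, 0.007]
contact_force: [0.7, 0.6, 1.6]
opening: 0.242
finger_force: 30.0
```

```bash
python3 - <<'E'
from tips import *
st=r.get_state();z=R.from_quat(st["eef_rot"]).apply([0,0,1])
g=np.array([.556,.1895,.043])+.036*z
print(z,st["q"],st["contact_force"],st["moment"],rel(st,g))
E
```

```text
[ 0.1538 -0.0276 -0.9877] [-0.5181  0.9336  0.1057  1.9437  0.0591  0.1408 -2.2657] [0.7081 0.5997 1.6091] [ 0.0235  0.1985 -0.0123] (array([-0.1 ,  0.02,  0.26]), None)
```

Request:
step_arm --force 40 --pt "0 0 0 0 0 0 1" --pt "0 0 -0.5 0 0 0 1" --pt "0 0 -1 0 0 0 1" --pt "0 0 -1.5 0 0 0 1" --pt "0 0 -2 0 0 0 1" --pt "0 0 -2 0 0 0 1" --pt "0 0 -2 0 0 0 1" --pt "0 0 0 0 0 0 1"

```text
clock: 29.18
tool_pos: [0.5492, 0.1916, 0.101]
eef_rot: [0.993, -0.088, 0.079, 0.006]
contact_force: [0.4, 0.9, -3.7]
opening: 0.235
finger_force: 40.0
```

Request:
step_arm --pt "-1 0 -1.5 0 0 0 1" --pt "-2 0 -1.5 0 0 0 1" --pt "-2.5 0 -1 0 0 0 1" --pt "-2.5 0 -0.5 0 0 0 1" --pt "0 0 0 0 0 0 1"

```text
clock: 29.8
tool_pos: [0.4604, 0.2065, 0.1306]
eef_rot: [0.993, -0.086, 0.076, 0.008]
contact_force: [0.0, 0.1, -2.7]
opening: 0.238
finger_force: 40.0
```

```bash
python3 - <<'E'
from tips import *
st=r.get_state();R0=R.from_quat(st["eef_rot"]);z=R0.apply([0,0,1])
print(st["tool_pos"],z,st["q"],st["contact_force"],st["opening"])
# grasp->weight: at pickup reported TCP tp0, weight origin (.556,.1895,.005)
R1=R.from_quat([.993,-.088,.078,.007]);off=R1.inv().apply(np.array([.556,.1895,.005])-[.5622,.1886,.0101])
print("weight now",np.array(st["tool_pos"])+R0.apply(off))
turn=R.from_euler('z',-3.5,degrees=True);Rt=turn*R0
for h in(.06,.004):
    t=np.array([.5045,-.2618,h])-Rt.apply(off);print(h,t,rel(st,t,Rt.as_matrix()))
s=r.snapshot("top");pickle.dump(s,open("top8.pkl","wb"))
E
```

```text
[0.4604 0.2065 0.1306] [ 0.1501 -0.0285 -0.9883] [-0.6861  0.6552  0.1579  2.1435  0.0371  0.2368 -2.3458] [ 0.0169  0.0827 -2.7413] 0.2379056565815982
weight now [0.4542 0.2074 0.1255]
0.06 [ 0.5107 -0.2631  0.0651] (array([11.89, 45.37,  8.57]), array([-0.5, -0. ,  3.5]))
0.004 [ 0.5107 -0.2631  0.0091] (array([11.04, 45.35, 14.1 ]), array([-0.5, -0. ,  3.5]))
```

Request:
step_arm --pt "0.6 3 0 0 0 0 1" --pt "0.8 4.5 0 0 0 0 1" --pt "0.8 5 0 0 0 0 1" --pt "1 5 0 0 0 0 1" --pt "1.5 5 0 0 0 0 1" --pt "1.7 5 0 0 0 0 1" --pt "1.7 5 0 0 0 0 1" --pt "1.7 5 0 0 0 0 1"

```text
clock: 30.85
tool_pos: [0.4936, -0.1831, 0.1463]
eef_rot: [0.993, -0.089, 0.078, 0.007]
contact_force: [-0.5, 0.4, -3.9]
opening: 0.237
finger_force: 40.0
```

Request:
step_arm --pt "1.5 4.5 0 0 0 0 1" --pt "0.5 3.3 0 0 0 0 1" --pt "0 0 3 -0.3 0 1.8 1" --pt "0 0 3 -0.2 0 1.7 1" --pt "0 0 0 0 0 0 1" --pt "0 0 0 0 0 0 1"

```text
clock: 31.6
tool_pos: [0.5082, -0.2628, 0.0907]
eef_rot: [0.99, -0.119, 0.078, 0.009]
contact_force: [0.2, 0.4, -2.1]
opening: 0.24
finger_force: 40.0
```

```bash
cat > w.py <<'E'
from tips import *
st=r.get_state();R0=R.from_quat(st["eef_rot"])
R1=R.from_quat([.993,-.088,.078,.007]);off=R1.inv().apply(np.array([.556,.1895,.005])-[.5622,.1886,.0101])
w=np.array(st["tool_pos"])+R0.apply(off);print("tcp",st["tool_pos"],"weight",w,st["contact_force"],st["q"])
t=np.array([.5045,-.2618,w[2]]);print("fix",rel(st,st["tool_pos"]+t-w),"rot world",(R0*R1.inv()).as_rotvec(degrees=True))
print("up in tool",R0.inv().apply([0,0,1]))
s=r.snapshot("top");pickle.dump(s,open("top9.pkl","wb"))
h=cv2.cvtColor(s["pixels"],cv2.COLOR_RGB2HSV)
for y in range(190,300,3):print("".join("#" if h[y,x,2]<50 else ("o" if h[y,x,1]>80 else ("." if h[y,x,2]>160 else "-")) for x in range(365,495,2)))
E
python3 w.py
```

```text
tcp [ 0.5082 -0.2628  0.0907] weight [ 0.5021 -0.2615  0.0856] [ 0.2375  0.4031 -2.1299] [ 0.5069  0.7644 -0.1541  1.9936  0.3365  0.2469 -1.7263]
fix (array([ 0.24, -0.03,  0.04]), None) rot world [-0.0019 -0.0329 -3.5271]
up in tool [ 0.1567  0.0001 -0.9876]
-----------------------------------------------------------------
-----------------------------------------------------------------
-----------------------------------------------------------------
-------------....------------------------------------------------
------------..oo......-------------------------------------------
------------..o.-.ooo.......-------------------------------------
-----------..o.........ooo.......--------------------------------
-----------..o...............ooo.......--------------------------
-----------.o..........##---......ooo.......---------------------
----------..o.........#-------#-........ooo......----------------
----------..o.........#----#----....----....oooo.......----------
----------.o.........--#-------#----o########---...ooo......-----
---------..o.........#--#------##-#--####-#----
[... 902 characters left out ...]
-----------.------#-####################
-------------.----ooooo-----------------.------##################
------------------------ooooo-------------------.-###############
-----------------------------ooooo--....--------...-o###########-
-----------------------------------oooo.--------...o.-###########
-----------------------------------.....-oooo--....o..###########
-----------------------------------------------ooo.o.-###########
-----------------------------------------------......--##########
----------------------------------------------------.--##########
--------------------------------------------------------#########
---------------------------------------------------------########
```

Request:
step_arm --pt "-0.1 0 2 0 0 0 1" --pt "-0.3 0 2 0 0 0 1" --pt "-0.3 0 2 0 0 0 1" --pt "-0.2 0 1 0 0 0 1" --pt "0 0 0 0 0 0 1" --pt "0 0 0 0 0 0 1"

```text
clock: 32.4
tool_pos: [0.5105, -0.2629, 0.0204]
eef_rot: [0.99, -0.119, 0.078, 0.009]
contact_force: [-1.1, 0.3, -3.5]
opening: 0.239
finger_force: 40.0
```

```bash
sed -i '/^s=r.snap/,$d' w.py; python3 w.py
```

```text
tcp [ 0.5105 -0.2629  0.0204] weight [ 0.5044 -0.2616  0.0153] [-1.0909  0.3425 -3.5467] [ 0.457   0.8948 -0.075   2.0114  0.3618  0.0865 -1.7527]
fix (array([0.01, 0.02, 0.  ]), None) rot world [ 0.0065 -0.0857 -3.5237]
up in tool [ 0.1576 -0.0002 -0.9875]
```

Request:
step_arm --pt "-0.07 0 0.5 0 0 0 1" --pt "-0.06 0 0.4 0 0 0 1" --pt "0 0 0 0 0 0 1" --pt "0 0 0 0 0 0 1"

```text
clock: 32.9
tool_pos: [0.51, -0.2625, 0.0104]
eef_rot: [0.99, -0.118, 0.078, 0.009]
contact_force: [-0.0, 0.0, -2.7]
opening: 0.238
finger_force: 40.0
```

Request:
step_arm --pt "-0.03 0 0.2 0 0 0 1" --pt "0 0 0 0 0 0 1" --pt "0 0 0 0 0 0 1"

```text
clock: 33.28
tool_pos: [0.5103, -0.2626, 0.0091]
eef_rot: [0.99, -0.118, 0.078, 0.009]
contact_force: [-1.6, 1.7, 5.7]
opening: 0.238
finger_force: 40.0
```

```bash
python3 w.py
```

```text
tcp [ 0.5103 -0.2626  0.0091] weight [ 0.5041 -0.2614  0.004 ] [-1.6275  1.6648  5.7037] [ 0.4499  0.9164 -0.0637  2.0128  0.3708  0.0625 -1.7624]
fix (array([0.04, 0.04, 0.01]), None) rot world [ 0.0167 -0.045  -3.5173]
up in tool [ 0.1569 -0.0003 -0.9876]
```

The weight has touched down on the sheet, so I'll release and retreat.

Request:
step_arm --pt "0 0 0 0 0 0 0.4" --pt "0 0 0 0 0 0 0" --pt "0 0 0 0 0 0 0" --pt "0 0 -2 0 0 0 0" --pt "0 0 -4 0 0 0 0" --pt "0 0 -4 0 0 0 0" --pt "0 0 -4 0 0 0 0" --pt "0 0 -4 0 0 0 0"

```text
clock: 34.28
tool_pos: [0.4823, -0.256, 0.1874]
eef_rot: [0.99, -0.118, 0.078, 0.009]
contact_force: [0.5, -0.4, -0.8]
opening: 0.503
finger_force: 0.0
```

Request:
step_arm --pt "-1 4 -1 0 0 0 0" --pt "0 5 0 0 0 0 0" --pt "0 5 0 0 0 0 0" --pt "0 5 0 0 0 0 0" --pt "0 0 0 0 0 0 0"

```text
clock: 34.9
tool_pos: [0.4236, -0.4433, 0.1937]
eef_rot: [0.989, -0.123, 0.077, 0.011]
contact_force: [-0.3, 0.5, 0.0]
opening: 0.502
finger_force: 0.0
```

```bash
python3 - <<'E'
from tips import *
st=r.get_state();print(st["tool_pos"],st["contact_force"],st["clock"])
s=r.snapshot("top");c=r.snapshot("scene");p0=pickle.load(open("top0.pkl","rb"))
h=cv2.cvtColor(s["pixels"],cv2.COLOR_RGB2HSV)
m=h[190:300,365:495,2]>150
for y in range(200,292,3):print("".join("." if h[y,x,2]>165 else("o" if h[y,x,1]>70 else "#") for x in range(365,495,2)))
hv=h[...,2].astype(int);sub=np.zeros(hv.shape,np.uint8);sub[205:285,385:475]=(hv[205:285,385:475]<165)&(h[205:285,385:475,1]<70)
sub=cv2.morphologyEx(sub,cv2.MORPH_OPEN,np.ones((5,5),np.uint8))
k=max(cv2.findContours(sub,0,2)[0],key=cv2.contourArea);b=cv2.boxPoints(cv2.minAreaRect(k));W=plane(s,b,.018);print(b.tolist(),W,W.mean(0))
print("stay bar/lid vs propped:",np.abs(c["pixels"].astype(int)-pickle.load(open("scene6.pkl","rb"))["pixels"])[100:260,320:430].sum(2).mean())
E
```

```text
[ 0.4236 -0.4433  0.1937] [-0.308   0.5445  0.0022] 34.9
##############.##################################################
############.#oooo#.#############################################
############.oo#####ooo##...#####################################
###########..o.#######.##oooo##..################################
#############o#################ooo##...##########################
###########.o#######################ooo##...#####################
##########..o.########################.##oooo##..################
##########.oo##################################ooo##...##########
##########.o.#######################################oooo#..######
#########.#o#########################################.###oo######
#########.o#############################################.o#######
########..o#############################################.o.######
########.oo#######################..####################oo#######
########.o############.########.##ooo##################.o########
#########o.#############.#####.#oooooo#################.o..######
#######.o#############.#.####.#ooooooo###############
[... 638 characters left out ...]
..###################o############
#########################.....#oooo#################o############
################################...##oooo##########o#.###########
######################################...##ooo###.#o#############
###########################################...##oooo.############
#################################################.##.############
[[377.8831787109375, 260.5152587890625], [395.293701171875, 203.6409454345703], [481.8740234375, 230.1451416015625], [464.4635009765625, 287.01947021484375]] [[ 0.4724 -0.1514  0.018 ]
 [ 0.588  -0.1893  0.018 ]
 [ 0.5326 -0.3679  0.018 ]
 [ 0.4168 -0.3277  0.018 ]] [ 0.5025 -0.2591  0.018 ]
stay bar/lid vs propped: 11.44096590909091
```

```bash
python3 - <<'E'
from tips import *
s=r.snapshot("top");c=r.snapshot("scene")
h=cv2.cvtColor(s["pixels"],cv2.COLOR_RGB2HSV);V=h[...,2]
roi=V[210:280,388:470];t,_=cv2.threshold(roi.copy(),0,255,cv2.THRESH_OTSU);print("otsu",t,np.percentile(roi,[5,25,50,75,95]))
sub=np.zeros(V.shape,np.uint8);sub[222:266,402:458]=V[222:266,402:458]<t
k=max(cv2.findContours(cv2.morphologyEx(sub,cv2.MORPH_OPEN,np.ones((3,3),np.uint8)),0,2)[0],key=cv2.contourArea)
b=cv2.boxPoints(cv2.minAreaRect(k));W=plane(s,b,.018)
e=[W[1]-W[0],W[2]-W[1]];L=max(e,key=np.linalg.norm);print(W.mean(0),[np.linalg.norm(x) for x in e],"yaw",np.degrees(np.arctan(-L[0]/L[1])))
for y in range(218,270,2):print(" ".join("%3d"%V[y,x] for x in range(396,464,3)))
a=pickle.load(open("scene6.pkl","rb"))["pixels"].astype(int)
d=np.abs(c["pixels"]-a).sum(2);print("bar end px diff",d[145:160,405:422].mean(),"lid",d[170:230,360:410].mean(), "handle",d[135:170,340:375].mean())
# inkpot cap and other things: compare with first pictures
for n,im in(("top",s),("scene",c)):
    p=pickle.load(open(n+"0.pkl","rb"))["pixels"]
    H=lambda q:cv2.cvtColor(q,cv2.COLOR_RGB2HSV)
    if n=="top":
        for nm,(x0,x1,y0,y1) in {"phone":(245,340,285,340),"fat":(405,440,85,160),"green":(415,445,315,390),"red":(5,45,115,180)}.items():
            m=lambda q:np.argwhere((H(q)[y0:y1,x0:x1,2]<45)|(H(q)[y0:y1,x0:x1,1]>120)).mean(0)
            print(nm,m(p),m(im["pixels"]))
E
```

```text
otsu 127.0 [105. 160. 161. 162. 166.]
[ 0.5002 -0.2617  0.018 ] [np.float64(0.04323428514049788), np.float64(0.027293538452712193)] yaw 56.51260892083981
162 162 162 161 161 161 160 161 161 161 161 161 161 162 163 167 160 160 158 159 161 169 166
160 161 161 160 162 161 160 160 162 161 161 161 160 160 161 161 162 163 162 130 159 160 162
160 161 162 162 161 161 161 161 160 161 163 161 160 162 160 161 161 160 161 164 167 154 150
161 161 161 162 162 162 160 161 161 161 162 161 160 162 161 160 161 162 162 161 162 161 165
162 162 162 162 162 161 162 161 160 163 162 161 160 160 161 161 162 161 161 161 161 160 161
160 162 161 161 162 159 162 161 160 162 161 161 160 160 161 161 162 161 161 160 162 161 161
161 162 161 161 162 161 163 161 160 162 162 160 162 161 162 161 161 161 160 162 161 162 161
161 161 160 161 162 162 112 166 162 161 160 162 161 160 161 162 161 163 160 160 161 161 161
160 161 160 161 161 164 136 158 152 151 164 161 160 161 162 160 161 161 161 160 162 161 161
161 161 162 162 160 157 172 160 161 163 156 139 166 165 164 162 160 162 161 160 162 161 161
161 162 162 160 163  82 16
[... 979 characters left out ...]
60 161
162 161 161 161 160 160 161 160 160 162 161 161 162 160 160 162 161 161 162 161 160 161 162
162 161 161 161 160 160 160 161 162 160 160 161 160 160 162 161 160 161 161 161 160 161 160
160 160 162 161 160 161 161 163 161 161 161 159 162 161 162 161 160 160 161 161 160 161 160
167 163 160 162 159 161 161 161 160 159 160 161 161 160 161 161 161 161 161 161 161 161 160
159 159 171 164 161 161 161 161 161 161 161 161 161 161 160 161 161 161 160 161 161 161 160
bar end px diff 6.47843137254902 lid 10.797 handle 29.560816326530613
phone [31.0442 43.2614] [34.1896 40.0133]
fat [58.7751 14.0346] [58.6679 14.0722]
green [59.     16.4593] [59.3772 16.5988]
red [13.6049 11.1358] [13.1375 10.9125]
```

```bash
python3 - <<'E'
from plant import r
print(r.finish_job())
E
```

```text
the job is handed in; nothing more can be done
None
```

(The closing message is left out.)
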